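# Seat the regulator module under the chassis lip and hold it home

## Task

Fit the regulator module (black finned heatsink on a circuit board and a flat metal base plate) into the empty bay of the open power-supply chassis: flat on the chassis floor, square, its side touching the right-hand side wall (as seen from the robot), and its bare metal tongue pushed in under the folded lip at the far side, against the springy contact strip hidden there, until you feel it come up solid. Press firmly but do not ram it, and finish while you still hold it pressed home, because it springs back if you let go and I have yet to drive its screws. Leave the other things on the bench where they are.

Things in the scene. Friction and masses are not known exactly. Their poses are not given: they have to be found in the camera images.
- module_grip (a point): regulator module, loose, 0.3 to 0.55 kg: middle of its black finned heatsink, half-way up, 32 mm above the underside of its base plate. The heatsink is a block 50 (x) x 30 (y) x 52 mm high; its flat sides at y = +-15 mm are the natural grip. x points to the tongue, z up. Up to 25 mm beside the heatsink nothing stands higher than 12 mm above the plate's underside
- module_tongue (a point): regulator module: middle of the front edge of its tongue, 2 mm up; axes as module_grip, 80 mm ahead of it (+x). Aluminium base plate 120 (x, from -120 to 0 here) x 90 (y) x 4 mm thick; its front 32 mm are bare (the tongue); behind that lies a green board 86 x 84 x 2 mm with the heatsink on it, nothing there higher than 60 mm
- chassis: fixed open tray of sheet aluminium, 200 (x) x 280 (y) mm; origin: centre of its underside; x points to the far wall with the lip, y left. Floor top at z = 3 mm. Side walls 35 mm high, inner faces at y = +-137 mm; front flange 14 mm high. Left half (y > 0) full of parts up to 65 mm high; the right half is the empty bay, 137 mm wide; the seated module's centre line is at y = -92 mm
- lip_edge (a point): lower front edge of the lip in mid place of the module: 66.5 mm ahead of the chassis' centre, y = -92 mm, 13 mm above its underside (10 mm above the floor's top); axes as the chassis'. The lip is 2.5 mm thick, folded inwards from the 15.5 mm high far wall along its whole width, 30.5 mm deep. The tongue goes in below it along +x
- side_wall (a point): point on the inner face of the bay's right-hand side wall (chassis y = -137 mm), 20 mm above the chassis' underside, axes as the chassis'; the module's right side (45 mm from its middle) has to touch this face
- contact_strip (a joint): compression (m) of the springy contact strip hidden under the lip, 80 mm wide, in mid place: 0 free, 0.008 solid (home). The tongue's edge pushes it along the chassis' +x; it resists with 3 N at first touch, 11 N when fully compressed, then it is solid. It is screwed on through slots: the tongue meets it 10.5 to 16.5 mm inside the lip's edge; home is 8 mm further in
- spare_heatsink: bystander: bare black finned heatsink, 60 x 44 x 29 mm, loose
- solder_spool: bystander: standing spool of solder wire, 54 mm across, 48 mm high, loose
- control_board: bystander: small green circuit board without heatsink, 75 x 50 mm, loose
- capacitor: bystander: standing electrolytic capacitor, 35 mm across, 52 mm high, loose
- screwdriver: bystander: screwdriver lying on the bench, loose
- name_plate: bystander: green name plate, 150 x 40 x 4 mm, loose
- multimeter: bystander: hand multimeter lying flat, 150 x 76 x 43 mm, loose
- screw_cup: bystander: small steel cup, 64 mm across, 30 mm high, loose
There are look-alikes about, which are no part of the job. What is shaped like the part that bears module_grip but red is not meant.

How it is judged:
By the outcome, as a careful person would: the job done as asked, in the order asked, and still so for the second after the job is handed in, while the arm keeps its last pose, push and grip.
It also fails if it takes over 61 s, if anything falls off the work surface, if the arm or the gripper's body presses on something with over 40 N, if the wrist force passes 120 N, or if a joint passes its speed limit or range.

## Robot

A 7-joint arm with a two-finger parallel gripper is mounted at the origin on the work surface. World frame = base frame: x ahead of the robot, y to its left, z up, the work surface at z = 0. Lengths are in m, angles in rad, forces in N, time in s.
With the tool pointing down it reaches from about 0.425 to 0.925 m from the base axis. Payload 6.8 kg.
Tool frame: the origin (TCP) lies between the finger pads; the fingertips stand 11 mm ahead of it and the grasp point (between the pads) lies 8 mm behind it; z points along the fingers, y is the line along which they close (so a half turn about z gives the same grasp; the last joint's range is limited). The gripper opens to 85 mm and grips with 20 to 120 N. Pads are 22 mm wide; open, the fingers measure 114 mm over their backs; the gripper's body (76 mm by 85 mm) begins 54 mm behind the grasp point. The pads swing forward as they close: fully open they stand 13 mm farther back than shut.
Start: joints at [-1.382, 0.477, 0.022, 1.555, -0.011, 1.109, -0.083], TCP at [0.197, 0.646, 0.221] pointing down, gripper open.
Joint ranges: [-2.96, 2.96], [-0.34, 2.1], [-1.41, 1.46], [0.24, 2.44], [-1.37, 4.51], [0.17, 1.92], [-2.96, 2.96]. Speed limits (rad/s): [2.39, 2.39, 3.14, 3.14, 3.14, 3.14, 3.14].

## Interface

Orientations are given as a rotation vector (axis times angle).
In Python, from bench import r gives the robot as it stands.
- The arm moves only by the tool send_rows, never from a script. Its argument "deltas" is a list of rows, each an object of numbers: "dx", "dy", "dz": the shift along the world's x, y, z in mm; "rx", "ry", "rz": the turn, a rotation vector about the world's x, y, z in degrees. A call has 1 to 5 rows; each row is the pose to reach, as a shift and turn from the pose commanded when the call began; what a row does not reach only later rows make up. A row lasts 1/12 s, in which the tool goes at most 41.7 mm and 7.16 degrees, less where a joint would pass 70% of its speed; a pose out of reach is approached as far as the arm can. A call with a gripper value outside its range is refused whole. "jaw" is the finger opening in mm, from 0 to 85.4, set as the call begins (left out, the last holds). The fingers move at their own pace and stop on an object; "newtons" is the grip in N (left out, the last holds). Time passes only in rows, so rows that repeat a pose let the fingers close. It gives the time, the measured TCP pose, the force, the opening and the grip force at its end, in the units of the state.
- r.get_obs(): the state, without advancing time (a new reading comes with each control period).
- r.grab_frame(name): name is "side" or "top"; returns a dict with "frame" (420x560x3 uint8, blue, green, red), "z_map" (420x560 float32, m along the optical axis (not along the pixel's ray), 0 where there is no reading), "vertical_fov" (degrees; the focal length in pixels is half the picture's height over the tangent of half this angle, whatever the lens; pixels are square), "cx", "cy" (the principal point, pixels), "xyz" and "orientation" of the camera in the world. Camera axes: x right, y down, z forward; pixel columns grow to the right and rows downward; lengths in m; the calibration is good to about 2 mm. A picture is of the moment at which its call begins.
- r.hand_in(): hands the job in; it is judged then, once.
The state is a dict: "clock": time; "joints": joint angles; "qvel": joint speeds; "tau": joint torques, N m; "tcp_pos": TCP position; "orientation": TCP orientation; "contact_force": force on the tool from outside, world axes, zero at the start; "moment": the same for the moment, N m; "grip_width": finger opening in m; "gripper_force": force on a finger pad.
Only numpy, scipy, OpenCV 4.12 (cv2) and the standard library are available. Lean on these libraries where they do the work, as an engineer would, in place of code of your own. Each camera call takes 0.05 s, during which the arm holds its last target. There are 200 camera calls.

## Working session

There is one attempt and no reset: what is moved stays moved. The work goes in short steps, Python scripts to look and compute and a tool call to move; the robot and the scene stay as the last step left them, time stands still between calls to the robot, and variables do not carry over. Pictures are saved under pics/ and viewed, at most 10 in all, crops included, and the job is handed in when it is done.

Besides the shell and the picture viewer there is one more tool, called after "Call:" as name(argument=value, ...) on one line, values as JSON. send_rows: Moves the arm, as the interface text tells. Its arguments: {"type":"object","properties":{"deltas":{"type":"array","items":{"type":"object","properties":{"dx":{"type":"number"},"dy":{"type":"number"},"dz":{"type":"number"},"rx":{"type":"number"},"ry":{"type":"number"},"rz":{"type":"number"}}}},"jaw":{"type":"number"},"newtons":{"type":"number"}},"required":["deltas"]}

```bash
mkdir -p pics
cat > h.py <<'E'
import numpy as np,cv2
from scipy.spatial.transform import Rotation as R
from bench import r
def grab(n):
    d=r.grab_frame(n); np.save(f'{n}.npy',d,allow_pickle=True); return d
def load(n): return np.load(f'{n}.npy',allow_pickle=True).item()
def rot(d):
    o=np.array(d['orientation'],float)
    return R.from_rotvec(o).as_matrix() if o.size==3 else o.reshape(3,3)
def cloud(d):
    z=d['z_map']; h,w=z.shape; f=h/2/np.tan(np.radians(d['vertical_fov'])/2)
    u,v=np.meshgrid(np.arange(w),np.arange(h))
    p=np.stack([(u-d['cx'])/f*z,(v-d['cy'])/f*z,z],-1)
    return p@rot(d).T+np.array(d['xyz'])
E
python3 - <<'E'
from h import *
for n in('side','top'):
    d=grab(n); print(n,d['vertical_fov'],d['cx'],d['cy'],d['xyz'],d['orientation'],(d['z_map']>0).mean())
    cv2.imwrite(f'pics/{n}0.png',d['frame'])
print(r.get_obs())
E
```

```text
side 46.98455530968725 284.5180450898921 215.84179313198024 [0.37854341 0.98256796 0.87279791] [-0.22632341  2.80025645 -1.28721664] 0.9960459183673469
top 57.32071097801365 277.7924286647461 212.05480798414945 [0.40000084 0.05059484 1.01721273] [-2.21440175  2.16494393 -0.13344088] 0.9960586734693877
{'clock': 0.1, 'joints': array([-1.38206553,  0.47770815,  0.02232569,  1.55634795, -0.01148761,
        1.10931812, -0.0830715 ]), 'qvel': array([-0.00083816, -0.0017907 ,  0.00082299, -0.0013945 , -0.00022414,
        0.0002921 ,  0.00012299]), 'tau': array([ 4.78173999e-03, -5.97754884e+01,  1.61443446e+00, -2.81951666e+01,
        1.29474193e-02,  4.99312286e-03,  4.36838326e-07]), 'tcp_pos': array([0.19727465, 0.64494884, 0.22043082]), 'orientation': array([-4.64425240e-01, -3.10695047e+00,  2.59026410e-03]), 'contact_force': array([-1.37010702, -0.61297585, -0.62639555]), 'moment': array([-0.00746707, -0.01823164, -0.03954704]), 'gripper_force': 0.0, 'grip_width': 0.08538607647194513}
```

View pics/top0.png

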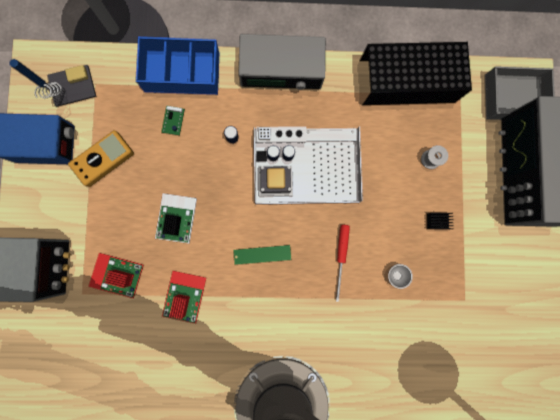

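View pics/side0.png

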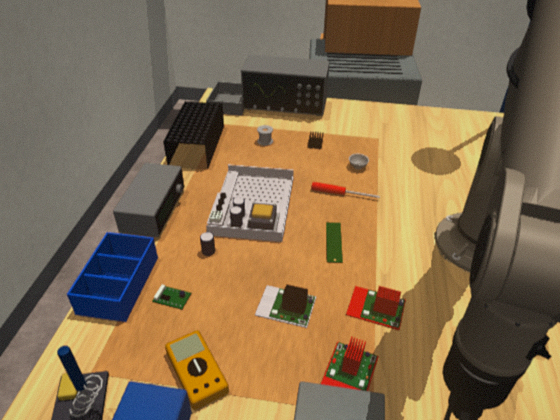

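The top view shows the black module at about (176,218) with its bare tongue up at (178,202). The two red look-alikes are at (117,275) and (184,297), and the chassis spans (254–361,127–203) with its bay on the right. The side view agrees, with the module at (290,303) and the chassis at (255,205).

Run:
```python
from h import *
for n,pts in(('top',[(285,390),(178,202),(165,198),(193,200),(171,222),(162,235),(190,240),(310,170),(340,180),(358,150),(350,135),(230,330),(50,290),(300,250),(262,256)]),('side',[(268,303),(295,298),(285,200),(265,190),(480,380),(334,240)])):
    c=cloud(load(n))
    for u,v in pts: print(n,u,v,c[v,u].round(4))
t=load('top');c=cloud(t)
cv2.imwrite('pics/crop.png',np.hstack([cv2.resize(t['frame'][115:215,245:370],(625,500),interpolation=cv2.INTER_CUBIC)]))
s=load('side')['frame']
a=cv2.resize(t['frame'][185:250,145:210],(390,390),interpolation=cv2.INTER_CUBIC)
b=cv2.resize(s[275:340,250:325],(450,390),interpolation=cv2.INTER_CUBIC)
cv2.imwrite('pics/mod.png',np.hstack([a,b])[:, :800])
```

```text
top 285 390 [ 0.0666 -0.0035  0.0833]
top 178 202 [0.5129 0.2839 0.001 ]
top 165 198 [0.5224 0.3178 0.0037]
top 193 200 [0.5189 0.2442 0.0041]
top 171 222 [0.4565 0.287  0.0534]
top 162 235 [0.4248 0.3188 0.0117]
top 190 240 [ 0.4136  0.2489 -0.0021]
top 310 170 [ 0.6073 -0.064   0.006 ]
top 340 180 [ 0.5836 -0.1462 -0.0008]
top 358 150 [ 0.6609 -0.1889  0.0243]
top 350 135 [ 0.7025 -0.1685  0.019 ]
top 230 330 [0.1847 0.1364 0.0007]
top 50 290 [0.2887 0.5516 0.0888]
top 300 250 [ 0.3935 -0.0413 -0.0026]
top 262 256 [0.3758 0.0588 0.004 ]
side 268 303 [0.5119 0.2901 0.0047]
side 295 298 [0.4489 0.307  0.055 ]
side 285 200 [ 0.5312 -0.0872  0.0038]
side 265 190 [ 0.5958 -0.121   0.0057]
side 480 380 [0.2039 0.668  0.3948]
side 334 240 [0.3795 0.0556 0.0039]
```

View pics/crop.png

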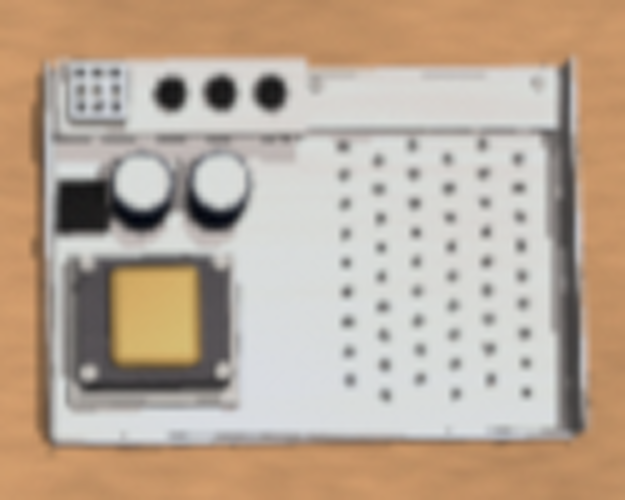

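View pics/mod.png

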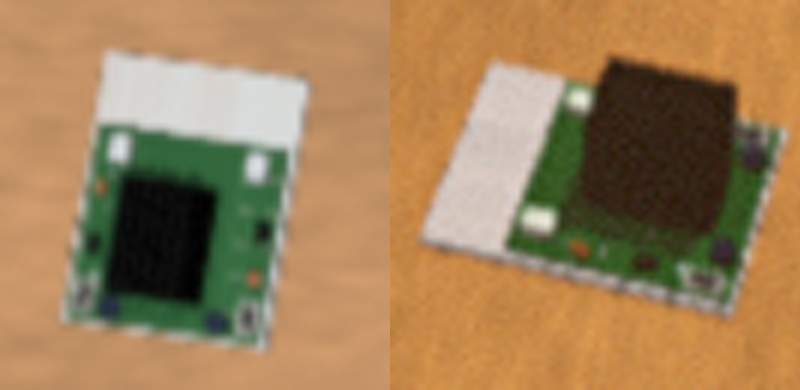

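The chassis crop shows the front edge at about crop y 438, the lip's edge at about y 132, and the right wall at about x 550–585. The module crop shows the tongue pointing away from the robot, with the heatsink upright.

```bash
cat >> h.py <<'E'
def ray(d,uv,z):
    f=210/np.tan(np.radians(d['vertical_fov'])/2); uv=np.atleast_2d(uv).astype(float)
    k=np.c_[(uv[:,0]-d['cx'])/f,(uv[:,1]-d['cy'])/f,np.ones(len(uv))]@rot(d).T
    o=np.array(d['xyz']); return o+k*((z-o[2])/k[:,2])[:,None]
def edge(img,axis,rng,lo,hi,sign=0):
    """axis 'h': near-horizontal edge, for columns rng search rows lo..hi; sub-pixel gradient peak"""
    g=img.astype(float); g=g if axis=='h' else g.T
    P=[]
    for c in rng:
        s=np.gradient(cv2.GaussianBlur(g[lo-3:hi+4,c-1:c+2].mean(1).reshape(-1,1),(1,3),0.7).ravel())[3:-3]
        s=np.abs(s) if sign==0 else np.clip(sign*s,0,None)
        k=int(s.argmax()); a=slice(max(k-2,0),k+3); 
        if s[k]<5: continue
        p=lo+(np.arange(len(s))[a]*s[a]).sum()/s[a].sum(); P.append((c,p))
    P=np.array(P); m=np.polyfit(P[:,0],P[:,1],1)
    for _ in range(3):
        q=np.abs(np.polyval(m,P[:,0])-P[:,1]); P=P[q<max(.4,2*np.median(q))]; m=np.polyfit(P[:,0],P[:,1],1)
    e=np.array([(c,np.polyval(m,c)) for c in(rng[0],rng[-1])]); return (e if axis=='h' else e[:,::-1]),len(P)
E
python3 - <<'E'
from h import *
t=load('top'); fr=t['frame']; b=fr[:,:,0]  # blue: wood dark, metal bright
def show(n,e,z):
    e,k=e; p=ray(t,e,z); d=p[1]-p[0]; print(n,k,e.round(1).tolist(),p.round(4).tolist(),'ang',np.degrees(np.arctan2(d[1],d[0])).round(2))
show('front z0',edge(b,'h',range(262,355),197,208,-1),0)
show('lip 15.5',edge(b,'h',range(310,350),138,145),.0155)
show('far top',edge(b,'h',range(310,350),124,133,1),.0155)
show('wall outer35',edge(b,'v',range(135,198),356,366),.035)
show('wall floor3',edge(b,'v',range(148,195),349,357,-1),.003)
show('left out35',edge(b,'v',range(145,195),249,259,1),.035)
for n in('top','side'):
    d=load(n); hsv=cv2.cvtColor(d['frame'],cv2.COLOR_BGR2HSV)
    roi=np.zeros(hsv.shape[:2],np.uint8)
    if n=='top': roi[185:250,145:210]=1
    else: roi[275:340,250:325]=1
    H,S,V=cv2.split(hsv)
    m=(((S<80)|((H>35)&(H<100)))|(V<60)).astype(np.uint8)*roi
    k=max(cv2.findContours(m,0,1)[0],key=cv2.contourArea).reshape(-1,2)
    if n=='top':
        p=ray(d,k,.004)[:,:2]; rc=cv2.minAreaRect((p*1000).astype(np.float32)); print(n,rc,cv2.boxPoints(rc).round(1).tolist())
    # tongue
    w=((S<60)&(V>120)).astype(np.uint8)*roi
    k=max(cv2.findContours(w,0,1)[0],key=cv2.contourArea).reshape(-1,2)
    p=ray(d,k,.004)[:,:2]; rc=cv2.minAreaRect((p*1000).astype(np.float32)); print(n,'tongue',rc,cv2.boxPoints(rc).round(1).tolist())
    # heatsink top by depth
    c=cloud(d); q=c[(c[...,2]>.048)&(c[...,2]<.07)&(roi>0)]; rc=cv2.minAreaRect((q[:,:2]*1000).astype(np.float32)); print(n,'hs',rc,np.median(q[:,2]))
E
```

```text
front z0 73 [[262.0, 203.1], [354.0, 201.7]] [[0.5156, 0.0623, 0.0], [0.5254, -0.1842, 0.0]] ang -87.73
lip 15.5 23 [[310.0, 140.3], [349.0, 142.1]] [[0.6859, -0.0618, 0.0155], [0.6841, -0.1667, 0.0155]] ang -91.0
far top 40 [[310.0, 128.1], [349.0, 127.9]] [[0.7191, -0.0614, 0.0155], [0.7231, -0.1665, 0.0155]] ang -87.8
wall outer35 31 [[356.8, 135.0], [356.8, 197.0]] [[0.6982, -0.183, 0.035], [0.5336, -0.1834, 0.035]] ang -179.85
wall floor3 47 [[354.3, 148.0], [356.3, 194.0]] [[0.6717, -0.1838, 0.003], [0.5461, -0.1896, 0.003]] ang -177.38
left out35 43 [[253.2, 145.0], [254.8, 194.0]] [[0.6632, 0.0885, 0.035], [0.5347, 0.0811, 0.035]] ang -176.69
top ((470.7620849609375, 287.6265869140625), (91.82263946533203, 121.69477844238281), 83.09159851074219) [[404.79998779296875, 249.39999389648438], [525.5999755859375, 234.6999969482422], [536.7000122070312, 325.8999938964844], [415.8999938964844, 340.5]]
top tongue ((470.9927978515625, 287.7796936035156), (91.05891418457031, 120.50477600097656), 82.9391860961914) [[405.6000061035156, 250.0], [525.2000122070312, 235.1999969482422], [536.4000244140625, 325.6000061035156], [416.79998779296875, 340.3999938964844]]
top hs ((449.6926574707031, 291.24139404296875), (31.314842224121094, 49.74123001098633), 82.71024322509766) 0.05588590045159347
side tongue ((471.49273681640625, 289.08795166015625), (90.42620086669922, 118.5483169555664), 83.092529296875) [[407.20001220703125, 251.3000030517578], [524.9000244140625, 237.10000610351562], [535.7999877929688, 326.79998779296875], [418.1000061035156, 341.1000061035156]]
side hs ((451.6270751953125, 291.2182922363281), (34.30252456665039, 50.379512786865234), 83.10550689697266) 0.05756922464671432
```

Run:
```python
from h import *
t=load('top'); s=load('side')
a=cv2.resize(t['frame'][120:210,330:370],(267,600),interpolation=cv2.INTER_NEAREST)
b=cv2.resize(s['frame'][155:245,205:300],(530,600),interpolation=cv2.INTER_NEAREST)
cv2.imwrite('pics/wall.png',np.hstack([a,b]))
hsv=cv2.cvtColor(t['frame'],cv2.COLOR_BGR2HSV)
for v in(150,165,180,190):
    print(v,'S',hsv[v,350:366,1].tolist(),'V',hsv[v,350:366,2].tolist())
    print('   L S',hsv[v,249:259,1].tolist(),'V',hsv[v,249:259,2].tolist())
c=cloud(t)
for x0 in(.56,.6,.64): # median height profile across wall
    sel=(abs(c[...,0]-x0)<.02)&(c[...,1]<-.17)&(c[...,1]>-.215); y=c[sel]; print(x0,[(round(k,3),round(float(np.median(y[abs(y[:,1]-k)<.0015,2])),3)) for k in np.arange(-.21,-.17,.003) if (abs(y[:,1]-k)<.0015).any()])
```

```text
150 S [6, 6, 6, 6, 9, 13, 14, 13, 14, 32, 68, 101, 119, 121, 121, 122] V [215, 216, 216, 211, 169, 140, 129, 95, 73, 95, 173, 199, 201, 201, 200, 199]
   L S [121, 122, 121, 123, 76, 3, 0, 3, 4, 4] V [190, 192, 189, 149, 121, 184, 191, 182, 175, 173]
165 S [4, 4, 4, 5, 5, 8, 13, 11, 9, 6, 10, 56, 111, 123, 122, 122] V [203, 215, 216, 218, 213, 170, 139, 114, 82, 91, 179, 188, 190, 193, 194, 195]
   L S [121, 122, 121, 120, 88, 15, 4, 4, 4, 4] V [202, 199, 160, 130, 134, 184, 181, 203, 216, 205]
180 S [4, 5, 4, 4, 5, 7, 13, 14, 16, 11, 26, 41, 84, 117, 122, 121] V [184, 207, 216, 217, 213, 172, 139, 110, 79, 67, 88, 174, 194, 191, 190, 190]
   L S [121, 121, 122, 122, 107, 44, 18, 3, 5, 10] V [202, 203, 199, 157, 131, 151, 155, 190, 167, 126]
190 S [3, 5, 2, 2, 3, 5, 3, 11, 14, 14, 11, 10, 54, 111, 120, 120] V [220, 220, 219, 219, 219, 216, 169, 120, 91, 74, 90, 177, 179, 180, 187, 189]
   L S [122, 122, 122, 123, 118, 63, 15, 3, 4, 5] V [202, 203, 199, 158, 128, 129, 152, 196, 190, 142]
0.56 [(np.float64(-0.21), 0.0), (np.float64(-0.207), 0.0), (np.float64(-0.204), 0.002), (np.float6
[... 246 characters left out ...]
2)]
0.6 [(np.float64(-0.21), -0.0), (np.float64(-0.207), 0.001), (np.float64(-0.204), 0.001), (np.float64(-0.195), 0.033), (np.float64(-0.192), 0.021), (np.float64(-0.189), 0.003), (np.float64(-0.186), 0.003), (np.float64(-0.183), 0.002), (np.float64(-0.18), 0.002), (np.float64(-0.177), 0.002), (np.float64(-0.174), 0.003), (np.float64(-0.171), 0.005)]
0.64 [(np.float64(-0.21), 0.0), (np.float64(-0.207), 0.0), (np.float64(-0.204), 0.001), (np.float64(-0.201), 0.002), (np.float64(-0.192), 0.032), (np.float64(-0.189), 0.01), (np.float64(-0.186), 0.002), (np.float64(-0.183), 0.002), (np.float64(-0.18), 0.002), (np.float64(-0.177), 0.003), (np.float64(-0.174), 0.003), (np.float64(-0.171), 0.003)]
```

View pics/wall.png

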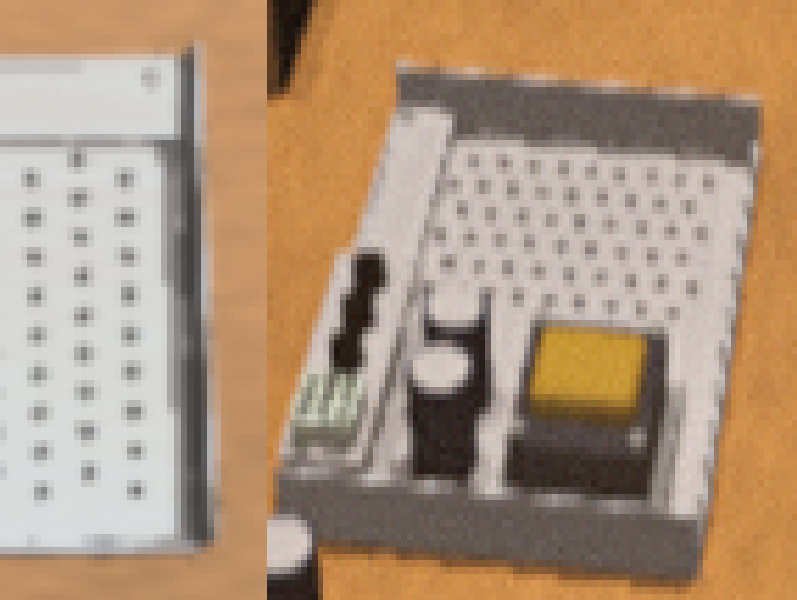

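The wall crop shows the right wall's base at about top-view column 356.5–357. That agrees with the depth profile, about y = -0.19 at x = 0.6 with a yaw of about 2.3°. The module's grip point is at about (0.451, 0.291) with a yaw of -6.95°.

Call:
send_rows(deltas=[{"dx": 24, "dy": -33, "rz": 5}, {"dx": 48, "dy": -66, "rz": 10}, {"dx": 72, "dy": -99, "rz": 10}, {"dx": 96, "dy": -132, "rz": 10}, {"dx": 120, "dy": -165, "rz": 10}], jaw=85)

```text
$.deltas[0]: bad value
```

Call:
send_rows(deltas=[{"dx": 24, "dy": -33}, {"dx": 48, "dy": -66}, {"dx": 72, "dy": -99}, {"dx": 96, "dy": -132}, {"dx": 120, "dy": -165, "dz": -20}])

```text
$.deltas[0]: bad value
```

Call:
send_rows(deltas=[{"dx": 13, "dy": -23, "dz": -20}, {"dx": 13, "dy": -23, "dz": -50}, {"dx": 13, "dy": -23, "dz": -70}, {"dx": 13, "dy": -23, "dz": -70}, {"dx": 13, "dy": -23, "dz": -70}])

```text
$.deltas[0]: bad value
```

Run:
```python
from h import *
o=r.get_obs(); print({k:o[k] for k in('clock','joints','tcp_pos','orientation','contact_force','moment')}); M=R.from_rotvec(o['orientation']).as_matrix(); print(M[:,2],np.degrees(np.arctan2(M[1,1],M[0,1])))
```

```text
{'clock': 0.1, 'joints': array([-1.38206553,  0.47770815,  0.02232569,  1.55634795, -0.01148761,
        1.10931812, -0.0830715 ]), 'tcp_pos': array([0.19727465, 0.64494884, 0.22043082]), 'orientation': array([-4.64425240e-01, -3.10695047e+00,  2.59026410e-03]), 'contact_force': array([-1.37010702, -0.61297585, -0.62639555]), 'moment': array([-0.00746707, -0.01823164, -0.03954704])}
[-3.64317604e-04 -1.61294054e-03 -9.99998633e-01] 72.99680569916005
```

Call:
send_rows(deltas=[{"dx": 24, "dy": -33, "dz": 0, "rx": 0, "ry": 0, "rz": 5}, {"dx": 48, "dy": -66, "dz": 0, "rx": 0, "ry": 0, "rz": 10}, {"dx": 72, "dy": -99, "dz": 0, "rx": 0, "ry": 0, "rz": 10}, {"dx": 96, "dy": -132, "dz": 0, "rx": 0, "ry": 0, "rz": 10}, {"dx": 120, "dy": -165, "dz": 0, "rx": 0, "ry": 0, "rz": 10}], jaw=85)

```text
clock: 0.52
tcp_pos: [0.3181, 0.4785, 0.2209]
orientation: [-0.192, -3.135, 0.001]
contact_force: [1.0, 0.3, -0.5]
grip_width: 0.085
gripper_force: 0.0
```

Call:
send_rows(deltas=[{"dx": 24, "dy": -33, "dz": 0, "rx": 0, "ry": 0, "rz": 0}, {"dx": 48, "dy": -66, "dz": 0, "rx": 0, "ry": 0, "rz": 0}, {"dx": 72, "dy": -99, "dz": 0, "rx": 0, "ry": 0, "rz": 0}, {"dx": 100, "dy": -132, "dz": 0, "rx": 0, "ry": 0, "rz": 0}, {"dx": 120, "dy": -165, "dz": -10, "rx": 0, "ry": 0, "rz": 0}])

```text
clock: 0.93
tcp_pos: [0.4398, 0.3145, 0.2128]
orientation: [0.192, 3.133, 0.004]
contact_force: [1.0, 1.5, 0.5]
grip_width: 0.0848
gripper_force: 0.0
```

Call:
send_rows(deltas=[{"dx": 13, "dy": -23, "dz": -20, "rx": 0, "ry": 0, "rz": 0}, {"dx": 13, "dy": -23, "dz": -50, "rx": 0, "ry": 0, "rz": 0}, {"dx": 13, "dy": -23, "dz": -80, "rx": 0, "ry": 0, "rz": 0}, {"dx": 13, "dy": -23, "dz": -90, "rx": 0, "ry": 0, "rz": 0}, {"dx": 13, "dy": -23, "dz": -90, "rx": 0, "ry": 0, "rz": 0}])

```text
clock: 1.35
tcp_pos: [0.4485, 0.2912, 0.1187]
orientation: [-0.191, -3.131, 0.006]
contact_force: [-0.1, 0.8, 0.5]
grip_width: 0.0853
gripper_force: 0.0
```

Run:
```python
from h import *
o=r.get_obs(); print({k:o[k] for k in('clock','joints','tcp_pos','contact_force','moment')}); M=R.from_rotvec(o['orientation']).as_matrix(); print(M[:,2],np.degrees(np.arctan2(M[1,1],M[0,1])))
```

```text
{'clock': 1.35, 'joints': array([-0.79046639,  0.37837942,  0.12068072,  1.98759545, -0.06288612,
        0.78517416,  0.81538277]), 'tcp_pos': array([0.44845038, 0.29122987, 0.11872033]), 'contact_force': array([-0.07026342,  0.77130244,  0.49857823]), 'moment': array([ 0.00445436, -0.02372124, -0.03051001])}
[-0.00469231 -0.00383796 -0.99998163] 83.0137732545797
```

Call:
send_rows(deltas=[{"dx": 1, "dy": 0, "dz": -30, "rx": 0, "ry": 0, "rz": 0}, {"dx": 1, "dy": 0, "dz": -55, "rx": 0, "ry": 0, "rz": 0}, {"dx": 1, "dy": 0, "dz": -75, "rx": 0, "ry": 0, "rz": 0}, {"dx": 1, "dy": 0, "dz": -89, "rx": 0, "ry": 0, "rz": 0}, {"dx": 1, "dy": 0, "dz": -89, "rx": 0, "ry": 0, "rz": 0}])

```text
clock: 1.77
tcp_pos: [0.4504, 0.2926, 0.0312]
orientation: [-0.19, -3.134, 0.003]
contact_force: [0.3, 0.5, -1.2]
grip_width: 0.085
gripper_force: 0.0
```

Call:
send_rows(deltas=[{"dx": 0, "dy": 0, "dz": 0, "rx": 0, "ry": 0, "rz": 0}, {"dx": 0, "dy": 0, "dz": 0, "rx": 0, "ry": 0, "rz": 0}, {"dx": 0, "dy": 0, "dz": 0, "rx": 0, "ry": 0, "rz": 0}, {"dx": 0, "dy": 0, "dz": 0, "rx": 0, "ry": 0, "rz": 0}, {"dx": 0, "dy": 0, "dz": 0, "rx": 0, "ry": 0, "rz": 0}], jaw=20, newtons=70)

```text
clock: 2.18
tcp_pos: [0.4521, 0.2927, 0.0337]
orientation: [0.192, 3.135, 0.001]
contact_force: [-1.0, -1.1, 6.3]
grip_width: 0.0279
gripper_force: 70.7
```

Call:
send_rows(deltas=[{"dx": 0, "dy": 0, "dz": 0, "rx": 0, "ry": 0, "rz": 0}, {"dx": 0, "dy": 0, "dz": 0, "rx": 0, "ry": 0, "rz": 0}, {"dx": 0, "dy": 0, "dz": 0, "rx": 0, "ry": 0, "rz": 0}, {"dx": 0, "dy": 0, "dz": 0, "rx": 0, "ry": 0, "rz": 0}, {"dx": 0, "dy": 0, "dz": 0, "rx": 0, "ry": 0, "rz": 0}])

```text
clock: 2.6
tcp_pos: [0.4521, 0.2927, 0.0337]
orientation: [0.192, 3.135, 0.002]
contact_force: [-2.5, -1.4, 8.1]
grip_width: 0.028
gripper_force: 70.9
```

Call:
send_rows(deltas=[{"dx": 0, "dy": 0, "dz": 10, "rx": 0, "ry": 0, "rz": 0}, {"dx": 0, "dy": 0, "dz": 30, "rx": 0, "ry": 0, "rz": 0}, {"dx": 0, "dy": 0, "dz": 60, "rx": 0, "ry": 0, "rz": 0}, {"dx": 0, "dy": 0, "dz": 90, "rx": 0, "ry": 0, "rz": 0}, {"dx": 0, "dy": 0, "dz": 110, "rx": 0, "ry": 0, "rz": 0}])

```text
clock: 3.02
tcp_pos: [0.4517, 0.2926, 0.1452]
orientation: [0.192, 3.134, 0.002]
contact_force: [1.0, 1.0, -3.2]
grip_width: 0.028
gripper_force: 70.1
```

Call:
send_rows(deltas=[{"dx": 0, "dy": 0, "dz": 0, "rx": 0, "ry": 0, "rz": 0}, {"dx": 0, "dy": 0, "dz": 0, "rx": 0, "ry": 0, "rz": 0}, {"dx": 0, "dy": 0, "dz": 0, "rx": 0, "ry": 0, "rz": 0}])

```text
clock: 3.27
tcp_pos: [0.4503, 0.2918, 0.1412]
orientation: [-0.192, -3.134, 0.002]
contact_force: [0.1, -0.0, -4.7]
grip_width: 0.0282
gripper_force: 70.1
```

Run:
```python
from h import *
o=r.get_obs(); print({k:o[k] for k in('clock','joints','tcp_pos','contact_force','moment','grip_width')}); M=R.from_rotvec(o['orientation']).as_matrix(); print(M[:,2],np.degrees(np.arctan2(M[1,1],M[0,1])))
s=grab('side'); t=grab('top')
cv2.imwrite('pics/lift.png',s['frame'])
```

```text
{'clock': 3.2667, 'joints': array([-0.79535636,  0.34773568,  0.12758567,  1.96940627, -0.05891846,
        0.83017981,  0.8132447 ]), 'tcp_pos': array([0.45031876, 0.29184595, 0.14117285]), 'contact_force': array([ 0.05198736, -0.03248652, -4.65745413]), 'moment': array([-0.03547259,  0.037294  ,  0.01000353]), 'grip_width': 0.028217226877303544}
[-0.0018233  -0.00133166 -0.99999745] 83.004381685131
```

View pics/lift.png

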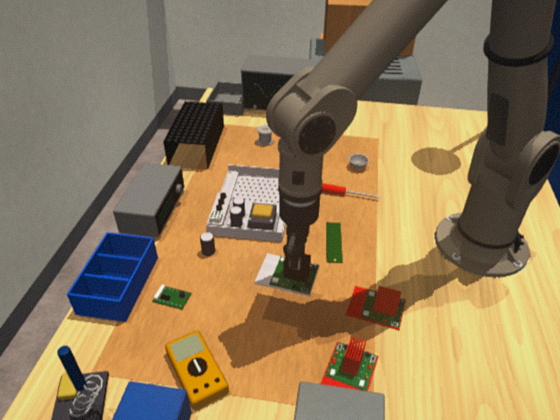

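The side view shows the module held level at (290,273), clear of the bench.

Call:
send_rows(deltas=[{"dx": 8, "dy": -25, "dz": 0, "rx": 0, "ry": 0, "rz": 2}, {"dx": 19, "dy": -60, "dz": 0, "rx": 0, "ry": 0, "rz": 4}, {"dx": 31, "dy": -95, "dz": 0, "rx": 0, "ry": 0, "rz": 6}, {"dx": 42, "dy": -130, "dz": 0, "rx": 0, "ry": 0, "rz": 8}, {"dx": 53, "dy": -165, "dz": 0, "rx": 0, "ry": 0, "rz": 9.3}])

```text
clock: 3.78
tcp_pos: [0.5037, 0.1256, 0.1408]
orientation: [0.066, -3.138, 0.002]
contact_force: [1.1, -0.8, -3.6]
grip_width: 0.0282
gripper_force: 70.2
```

Call:
send_rows(deltas=[{"dx": 11, "dy": -35, "dz": 0, "rx": 0, "ry": 0, "rz": 0}, {"dx": 22, "dy": -70, "dz": 0, "rx": 0, "ry": 0, "rz": 0}, {"dx": 33, "dy": -105, "dz": 0, "rx": 0, "ry": 0, "rz": 0}, {"dx": 45, "dy": -140, "dz": 0, "rx": 0, "ry": 0, "rz": 0}, {"dx": 56, "dy": -175, "dz": 0, "rx": 0, "ry": 0, "rz": 0}])

```text
clock: 4.2
tcp_pos: [0.5597, -0.0493, 0.1407]
orientation: [0.063, -3.138, 0.0]
contact_force: [0.5, 0.8, -3.7]
grip_width: 0.0285
gripper_force: 70.2
```

Call:
send_rows(deltas=[{"dx": 11, "dy": -33, "dz": 0, "rx": 0, "ry": 0, "rz": 0}, {"dx": 22, "dy": -66, "dz": 0, "rx": 0, "ry": 0, "rz": 0}, {"dx": 29, "dy": -91, "dz": 0, "rx": 0, "ry": 0, "rz": 0}, {"dx": 29, "dy": -91, "dz": 0, "rx": 0, "ry": 0, "rz": 0}, {"dx": 29, "dy": -91, "dz": 0, "rx": 0, "ry": 0, "rz": 0}])

```text
clock: 4.62
tcp_pos: [0.5883, -0.1409, 0.1405]
orientation: [0.056, -3.138, 0.001]
contact_force: [0.3, 0.7, -4.6]
grip_width: 0.0279
gripper_force: 70.4
```

```bash
cat >> h.py <<'E'
def st():
    o=r.get_obs(); M=R.from_rotvec(o['orientation']).as_matrix()
    print({k:np.round(o[k],4).tolist() for k in('clock','tcp_pos','contact_force','moment','grip_width','joints')}, M[:2,2].round(4),np.degrees(np.arctan2(M[1,1],M[0,1])).round(2))
E
python3 -c "from h import *;st()"
```

```text
{'clock': 4.6167, 'tcp_pos': [0.5883, -0.1409, 0.1405], 'contact_force': [0.2614, 0.7062, -4.6198], 'moment': [0.1071, 0.0335, 0.0481], 'grip_width': 0.0279, 'joints': [-0.0485, 0.4567, 0.2371, 1.815, -0.1323, 0.8883, 1.8558]} [-0.0031 -0.0008] 92.06
```

Call:
send_rows(deltas=[{"dx": 0, "dy": 2, "dz": -15, "rx": 0, "ry": 0, "rz": 0.2}, {"dx": 0, "dy": 2, "dz": -40, "rx": 0, "ry": 0, "rz": 0.2}, {"dx": 0, "dy": 2, "dz": -60, "rx": 0, "ry": 0, "rz": 0.2}, {"dx": 0, "dy": 2, "dz": -60, "rx": 0, "ry": 0, "rz": 0.2}, {"dx": 0, "dy": 2, "dz": -60, "rx": 0, "ry": 0, "rz": 0.2}])

```text
clock: 5.03
tcp_pos: [0.5878, -0.1349, 0.0807]
orientation: [0.071, -3.136, -0.002]
contact_force: [-0.3, -0.4, -3.5]
grip_width: 0.0282
gripper_force: 70.3
```

Run:
```python
from h import *
st(); t=grab('top'); s=grab('side')
a=cv2.resize(t['frame'][115:215,280:370],(396,440),interpolation=cv2.INTER_CUBIC)
b=cv2.resize(s['frame'][150:250,200:292],(404,440),interpolation=cv2.INTER_CUBIC)
cv2.imwrite('pics/low.png',np.hstack([a,b]))
```

```text
{'clock': 5.0333, 'tcp_pos': [0.5878, -0.1349, 0.0807], 'contact_force': [-0.2501, -0.4331, -3.537], 'moment': [-0.0311, -0.0617, 0.0236], 'grip_width': 0.0282, 'joints': [-0.0381, 0.5329, 0.2136, 1.8554, -0.1552, 0.7739, 1.8744]} [-0.0044  0.0011] 92.59
```

View pics/low.png

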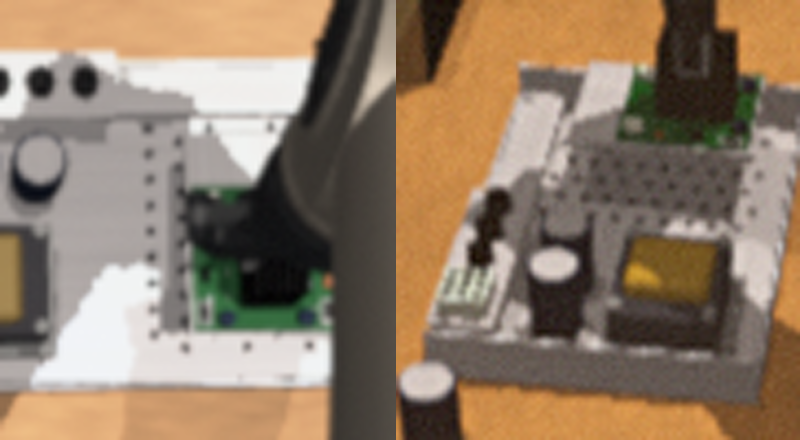

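The module hangs over the empty bay. Its left rear corner shows at about crop (190,328), clear of the front flange and of the parts on the left.

Call:
send_rows(deltas=[{"dx": 0, "dy": 0, "dz": -15, "rx": 0, "ry": 0, "rz": 0}, {"dx": 0, "dy": 0, "dz": -30, "rx": 0, "ry": 0, "rz": 0}, {"dx": 0, "dy": 0, "dz": -38, "rx": 0, "ry": 0, "rz": 0}, {"dx": 0, "dy": 0, "dz": -38, "rx": 0, "ry": 0, "rz": 0}, {"dx": 0, "dy": 0, "dz": -38, "rx": 0, "ry": 0, "rz": 0}])

```text
clock: 5.55
tcp_pos: [0.5897, -0.1365, 0.0449]
orientation: [-0.068, 3.14, -0.0]
contact_force: [0.3, -0.5, -3.5]
grip_width: 0.0281
gripper_force: 70.3
```

Call:
send_rows(deltas=[{"dx": 0, "dy": 0, "dz": -1, "rx": 0, "ry": 0, "rz": 0}, {"dx": 0, "dy": 0, "dz": -2, "rx": 0, "ry": 0, "rz": 0}, {"dx": 0, "dy": 0, "dz": -3, "rx": 0, "ry": 0, "rz": 0}, {"dx": 0, "dy": 0, "dz": -4, "rx": 0, "ry": 0, "rz": 0}, {"dx": 0, "dy": 0, "dz": -4, "rx": 0, "ry": 0, "rz": 0}])

```text
clock: 5.97
tcp_pos: [0.5894, -0.1364, 0.0403]
orientation: [0.068, -3.141, -0.0]
contact_force: [0.7, 1.0, -5.2]
grip_width: 0.0282
gripper_force: 70.3
```

Call:
send_rows(deltas=[{"dx": 0, "dy": 0, "dz": -1, "rx": 0, "ry": 0, "rz": 0}, {"dx": 0, "dy": 0, "dz": -2, "rx": 0, "ry": 0, "rz": 0}, {"dx": 0, "dy": 0, "dz": -2, "rx": 0, "ry": 0, "rz": 0}])

```text
clock: 6.22
tcp_pos: [0.5892, -0.1364, 0.0381]
orientation: [0.068, -3.14, -0.0]
contact_force: [-0.2, 0.1, -4.6]
grip_width: 0.028
gripper_force: 70.3
```

Call:
send_rows(deltas=[{"dx": 0, "dy": 0, "dz": -0.5, "rx": 0, "ry": 0, "rz": 0}, {"dx": 0, "dy": 0, "dz": -1, "rx": 0, "ry": 0, "rz": 0}, {"dx": 0, "dy": 0, "dz": -1.5, "rx": 0, "ry": 0, "rz": 0}, {"dx": 0, "dy": 0, "dz": -2, "rx": 0, "ry": 0, "rz": 0}, {"dx": 0, "dy": 0, "dz": -2, "rx": 0, "ry": 0, "rz": 0}])

```text
clock: 6.63
tcp_pos: [0.5894, -0.1365, 0.0368]
orientation: [0.068, -3.141, -0.0]
contact_force: [-1.7, 0.4, 2.5]
grip_width: 0.028
gripper_force: 71.2
```

Call:
send_rows(deltas=[{"dx": 0, "dy": 0, "dz": -1, "rx": 0, "ry": 0, "rz": 0}, {"dx": 0, "dy": 0, "dz": -1, "rx": 0, "ry": 0, "rz": 0}, {"dx": 0, "dy": 0, "dz": -1, "rx": 0, "ry": 0, "rz": 0}])

```text
clock: 6.88
tcp_pos: [0.5894, -0.1365, 0.0367]
orientation: [-0.068, 3.141, 0.001]
contact_force: [-6.9, 1.4, 12.1]
grip_width: 0.028
gripper_force: 72.4
```

```bash
python3 -c "from h import *;st()"
```

```text
{'clock': 6.8833, 'tcp_pos': [0.5894, -0.1365, 0.0367], 'contact_force': [-6.8666, 1.4341, 12.1407], 'moment': [0.3673, 1.2833, 0.0053], 'grip_width': 0.028, 'joints': [-0.0219, 0.5967, 0.1961, 1.8731, -0.174, 0.6882, 1.89]} [0.0001 0.0005] 92.48
```

Call:
send_rows(deltas=[{"dx": 0, "dy": 0, "dz": 0.8, "rx": 0, "ry": 0, "rz": 0}, {"dx": 0, "dy": -1.5, "dz": 0.8, "rx": 0, "ry": 0, "rz": 0}, {"dx": 0.1, "dy": -3, "dz": 0.8, "rx": 0, "ry": 0, "rz": 0}, {"dx": 0.2, "dy": -4.5, "dz": 0.8, "rx": 0, "ry": 0, "rz": 0}, {"dx": 0.2, "dy": -6, "dz": 0.8, "rx": 0, "ry": 0, "rz": 0}])

```text
clock: 7.3
tcp_pos: [0.5907, -0.1401, 0.0367]
orientation: [-0.072, 3.139, 0.004]
contact_force: [-1.4, 5.8, 4.3]
grip_width: 0.0285
gripper_force: 71.5
```

Call:
send_rows(deltas=[{"dx": 0, "dy": -0.5, "dz": 0, "rx": 0, "ry": 0, "rz": 0}, {"dx": 0, "dy": -1, "dz": 0, "rx": 0, "ry": 0, "rz": 0}, {"dx": 0, "dy": -1, "dz": 0, "rx": 0, "ry": 0, "rz": 0}])

```text
clock: 7.55
tcp_pos: [0.591, -0.1418, 0.0368]
orientation: [-0.071, 3.139, 0.003]
contact_force: [-0.8, 5.1, 5.2]
grip_width: 0.0282
gripper_force: 71.6
```

```bash
python3 -c "from h import *;st()"
```

```text
{'clock': 7.55, 'tcp_pos': [0.591, -0.1418, 0.0368], 'contact_force': [-0.765, 5.1367, 5.1865], 'moment': [1.0517, 0.1799, 0.0486], 'grip_width': 0.0282, 'joints': [-0.011, 0.5992, 0.1941, 1.8675, -0.1751, 0.6894, 1.9012]} [0.0021 0.0017] 92.58
```

Call:
send_rows(deltas=[{"dx": 0, "dy": -0.5, "dz": 0, "rx": 0, "ry": 0, "rz": 0}, {"dx": 0, "dy": -1, "dz": 0, "rx": 0, "ry": 0, "rz": 0}, {"dx": 0, "dy": -1, "dz": 0, "rx": 0, "ry": 0, "rz": 0}])

```text
clock: 7.8
tcp_pos: [0.5911, -0.1427, 0.0367]
orientation: [-0.071, 3.139, 0.003]
contact_force: [-1.2, 5.9, 4.2]
grip_width: 0.028
gripper_force: 71.5
```

Call:
send_rows(deltas=[{"dx": 0, "dy": -0.5, "dz": 0, "rx": 0, "ry": 0, "rz": 0}, {"dx": 0, "dy": -1, "dz": 0, "rx": 0, "ry": 0, "rz": 0}, {"dx": 0, "dy": -1, "dz": 0, "rx": 0, "ry": 0, "rz": 0}])

```text
clock: 8.05
tcp_pos: [0.5911, -0.1439, 0.0367]
orientation: [-0.071, 3.138, 0.002]
contact_force: [0.1, 5.3, 4.7]
grip_width: 0.0279
gripper_force: 71.5
```

Call:
send_rows(deltas=[{"dx": 0, "dy": -0.5, "dz": 0, "rx": 0, "ry": 0, "rz": 0}, {"dx": 0, "dy": -1, "dz": 0, "rx": 0, "ry": 0, "rz": 0}, {"dx": 0, "dy": -1, "dz": 0, "rx": 0, "ry": 0, "rz": 0}])

```text
clock: 8.3
tcp_pos: [0.5912, -0.1451, 0.0367]
orientation: [-0.07, 3.138, 0.002]
contact_force: [0.3, 5.9, 4.0]
grip_width: 0.0281
gripper_force: 71.5
```

```bash
python3 -c "from h import *;st()"
```

```text
{'clock': 8.3, 'tcp_pos': [0.5912, -0.1451, 0.0367], 'contact_force': [0.3095, 5.9176, 3.9642], 'moment': [1.0809, 0.038, 0.0919], 'grip_width': 0.0281, 'joints': [-0.0059, 0.6002, 0.1944, 1.8656, -0.1749, 0.6899, 1.9059]} [0.0025 0.0013] 92.57
```

Call:
send_rows(deltas=[{"dx": 0, "dy": -0.5, "dz": 0, "rx": 0, "ry": 0, "rz": 0}, {"dx": 0, "dy": -1, "dz": 0, "rx": 0, "ry": 0, "rz": 0}, {"dx": 0, "dy": -1, "dz": 0, "rx": 0, "ry": 0, "rz": 0}])

```text
clock: 8.55
tcp_pos: [0.5912, -0.1461, 0.0367]
orientation: [-0.07, 3.138, 0.002]
contact_force: [0.2, 4.6, 4.3]
grip_width: 0.0286
gripper_force: 71.5
```

Call:
send_rows(deltas=[{"dx": 0, "dy": -0.5, "dz": 0, "rx": 0, "ry": 0, "rz": 0}, {"dx": 0, "dy": -1, "dz": 0, "rx": 0, "ry": 0, "rz": 0}, {"dx": 0, "dy": -1, "dz": 0, "rx": 0, "ry": 0, "rz": 0}])

```text
clock: 8.8
tcp_pos: [0.5912, -0.147, 0.0368]
orientation: [-0.07, 3.138, 0.002]
contact_force: [-0.5, 5.6, 4.9]
grip_width: 0.0282
gripper_force: 71.5
```

```bash
python3 -c "from h import *;st()"
```

```text
{'clock': 8.8, 'tcp_pos': [0.5912, -0.147, 0.0368], 'contact_force': [-0.4989, 5.647, 4.8861], 'moment': [1.1335, 0.0196, 0.0644], 'grip_width': 0.0282, 'joints': [-0.0026, 0.6008, 0.1943, 1.8643, -0.1748, 0.6906, 1.9091]} [0.0025 0.0013] 92.57
```

Call:
send_rows(deltas=[{"dx": 0, "dy": -0.5, "dz": 0, "rx": 0, "ry": 0, "rz": 0}, {"dx": 0, "dy": -1, "dz": 0, "rx": 0, "ry": 0, "rz": 0}, {"dx": 0, "dy": -1, "dz": 0, "rx": 0, "ry": 0, "rz": 0}])

```text
clock: 9.05
tcp_pos: [0.5911, -0.1475, 0.0367]
orientation: [-0.071, 3.139, 0.003]
contact_force: [0.3, 6.0, 6.5]
grip_width: 0.0281
gripper_force: 71.6
```

Call:
send_rows(deltas=[{"dx": 0, "dy": -0.5, "dz": 0, "rx": 0, "ry": 0, "rz": 0}, {"dx": 0, "dy": -1, "dz": 0, "rx": 0, "ry": 0, "rz": 0}, {"dx": 0, "dy": -1, "dz": 0, "rx": 0, "ry": 0, "rz": 0}])

```text
clock: 9.3
tcp_pos: [0.5912, -0.1476, 0.0368]
orientation: [-0.072, 3.139, 0.005]
contact_force: [-1.0, 8.0, 5.9]
grip_width: 0.0282
gripper_force: 71.7
```

```bash
python3 -c "from h import *;st()"
```

```text
{'clock': 9.3, 'tcp_pos': [0.5912, -0.1476, 0.0368], 'contact_force': [-0.9611, 8.0392, 5.9291], 'moment': [1.7748, 0.178, -0.0521], 'grip_width': 0.0282, 'joints': [0.0003, 0.6011, 0.1929, 1.8632, -0.176, 0.692, 1.9122]} [0.0021 0.003 ] 92.61
```

Call:
send_rows(deltas=[{"dx": 0, "dy": -0.5, "dz": 0, "rx": 0, "ry": 0, "rz": 0}, {"dx": 0, "dy": -1, "dz": 0, "rx": 0, "ry": 0, "rz": 0}, {"dx": 0, "dy": -1, "dz": 0, "rx": 0, "ry": 0, "rz": 0}])

```text
clock: 9.55
tcp_pos: [0.5912, -0.1476, 0.0368]
orientation: [-0.072, 3.139, 0.006]
contact_force: [-1.3, 11.1, 7.9]
grip_width: 0.0282
gripper_force: 71.8
```

```bash
python3 -c "from h import *;st()"
```

```text
{'clock': 9.55, 'tcp_pos': [0.5912, -0.1476, 0.0368], 'contact_force': [-1.2981, 11.0711, 7.8859], 'moment': [2.2144, 0.2278, -0.027], 'grip_width': 0.0282, 'joints': [0.0016, 0.6012, 0.192, 1.8627, -0.1766, 0.6929, 1.9137]} [0.0018 0.004 ] 92.64
```

Call:
send_rows(deltas=[{"dx": 2, "dy": 0.6, "dz": 0, "rx": 0, "ry": 0, "rz": 0}, {"dx": 5, "dy": 0.7, "dz": 0, "rx": 0, "ry": 0, "rz": 0}, {"dx": 8, "dy": 0.9, "dz": 0, "rx": 0, "ry": 0, "rz": 0}, {"dx": 11, "dy": 1, "dz": 0, "rx": 0, "ry": 0, "rz": 0}, {"dx": 14, "dy": 1.1, "dz": 0, "rx": 0, "ry": 0, "rz": 0}])

```text
clock: 9.97
tcp_pos: [0.5937, -0.1474, 0.0366]
orientation: [0.068, -3.121, -0.011]
contact_force: [-34.2, 13.1, 41.1]
grip_width: 0.0283
gripper_force: 75.9
```

```bash
python3 -c "from h import *;st()"
```

```text
{'clock': 9.9667, 'tcp_pos': [0.5937, -0.1474, 0.0366], 'contact_force': [-34.2168, 13.0892, 41.1456], 'moment': [2.3979, 6.8846, 0.0686], 'grip_width': 0.0283, 'joints': [-0.0012, 0.6142, 0.196, 1.8388, -0.175, 0.7264, 1.9079]} [-0.0201  0.0067] 92.5
```

The module moved only 2.5 mm and the downward force rose to 41 N. The push is wedging it into the floor, so I'll back off, lift it slightly and slide it in with less friction.

Call:
send_rows(deltas=[{"dx": -6, "dy": 0, "dz": 0, "rx": 0, "ry": 0, "rz": 0}, {"dx": -12, "dy": 0, "dz": 0.5, "rx": 0, "ry": 0, "rz": 0}, {"dx": -12, "dy": 1, "dz": 1.5, "rx": 0, "ry": 0, "rz": 0}, {"dx": -12, "dy": 2, "dz": 2, "rx": 0, "ry": 0, "rz": 0}, {"dx": -12, "dy": 3, "dz": 2, "rx": 0, "ry": 0, "rz": 0}])

```text
clock: 10.38
tcp_pos: [0.5915, -0.1474, 0.0377]
orientation: [0.069, -3.14, 0.0]
contact_force: [-0.1, 0.5, -2.8]
grip_width: 0.0282
gripper_force: 70.5
```

Run:
```python
from h import *
st(); t=grab('top'); s=grab('side')
a=cv2.resize(t['frame'][115:215,280:370],(396,440),interpolation=cv2.INTER_CUBIC)
b=cv2.resize(s['frame'][150:220,210:295],(404,333),interpolation=cv2.INTER_CUBIC)
b=np.vstack([b,np.zeros((107,404,3),np.uint8)])
cv2.imwrite('pics/jam.png',np.hstack([a,b]))
```

```text
{'clock': 10.3833, 'tcp_pos': [0.5915, -0.1474, 0.0377], 'contact_force': [-0.1171, 0.5492, -2.8366], 'moment': [0.1536, -0.0608, 0.078], 'grip_width': 0.0282, 'joints': [-0.0048, 0.6012, 0.1968, 1.861, -0.1729, 0.6961, 1.9059]} [-0.0004 -0.0003] 92.51
```

View pics/jam.png

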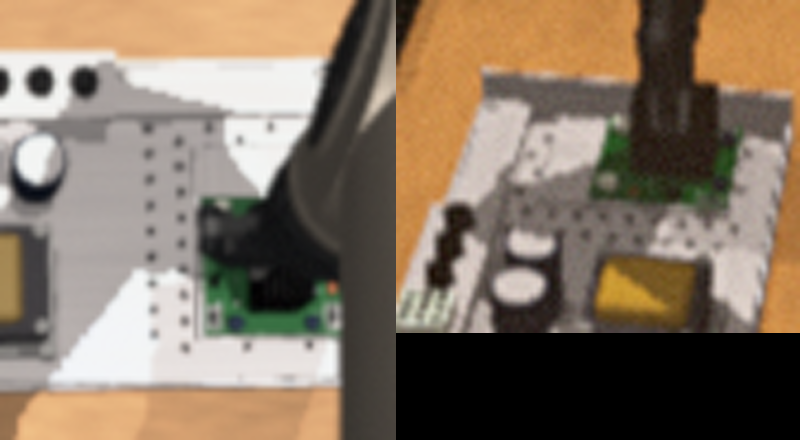

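The top view shows the tongue's front edge at crop y≈142 and the lip's edge at y≈118, so about 14 mm of gap remains. It was friction wedging, not the lip. Next I'll go in hovering about 1–2 mm above the floor.

Call:
send_rows(deltas=[{"dx": 0, "dy": 0.5, "dz": 1, "rx": 0, "ry": 0, "rz": 0}, {"dx": 2, "dy": 0.6, "dz": 1, "rx": 0, "ry": 0, "rz": 0}, {"dx": 4, "dy": 0.7, "dz": 1, "rx": 0, "ry": 0, "rz": 0}, {"dx": 6, "dy": 0.8, "dz": 1, "rx": 0, "ry": 0, "rz": 0}, {"dx": 8, "dy": 0.9, "dz": 1, "rx": 0, "ry": 0, "rz": 0}])

```text
clock: 10.9
tcp_pos: [0.5998, -0.147, 0.0391]
orientation: [-0.068, 3.141, -0.001]
contact_force: [0.3, -0.2, -4.0]
grip_width: 0.0285
gripper_force: 70.5
```

Call:
send_rows(deltas=[{"dx": 2, "dy": 0.1, "dz": 0, "rx": 0, "ry": 0, "rz": 0}, {"dx": 4, "dy": 0.2, "dz": 0, "rx": 0, "ry": 0, "rz": 0}, {"dx": 6, "dy": 0.3, "dz": 0, "rx": 0, "ry": 0, "rz": 0}, {"dx": 8, "dy": 0.4, "dz": 0, "rx": 0, "ry": 0, "rz": 0}, {"dx": 8, "dy": 0.4, "dz": 0, "rx": 0, "ry": 0, "rz": 0}])

```text
clock: 11.32
tcp_pos: [0.6083, -0.1461, 0.0392]
orientation: [-0.069, 3.14, -0.0]
contact_force: [0.8, -0.2, -3.8]
grip_width: 0.0282
gripper_force: 70.5
```

```bash
python3 -c "from h import *;st()"
```

```text
{'clock': 11.3167, 'tcp_pos': [0.6083, -0.1461, 0.0392], 'contact_force': [0.751, -0.1772, -3.796], 'moment': [0.0573, 0.029, -0.039], 'grip_width': 0.0282, 'joints': [-0.0091, 0.6187, 0.1979, 1.8216, -0.1743, 0.7174, 1.899]} [ 0.0007 -0.0001] 92.5
```

Call:
send_rows(deltas=[{"dx": 2, "dy": 0.1, "dz": -0.5, "rx": 0, "ry": 0, "rz": 0}, {"dx": 4, "dy": 0.2, "dz": -1, "rx": 0, "ry": 0, "rz": 0}, {"dx": 6, "dy": 0.3, "dz": -1, "rx": 0, "ry": 0, "rz": 0}, {"dx": 8, "dy": 0.3, "dz": -1, "rx": 0, "ry": 0, "rz": 0}, {"dx": 8, "dy": 0.3, "dz": -1, "rx": 0, "ry": 0, "rz": 0}])

```text
clock: 11.73
tcp_pos: [0.6162, -0.1457, 0.0382]
orientation: [-0.069, 3.14, -0.0]
contact_force: [0.3, -0.2, -4.7]
grip_width: 0.0285
gripper_force: 70.5
```

Call:
send_rows(deltas=[{"dx": 1, "dy": 0, "dz": 0, "rx": 0, "ry": 0, "rz": 0}, {"dx": 2, "dy": 0.1, "dz": 0, "rx": 0, "ry": 0, "rz": 0}, {"dx": 3, "dy": 0.1, "dz": 0, "rx": 0, "ry": 0, "rz": 0}, {"dx": 3, "dy": 0.1, "dz": 0, "rx": 0, "ry": 0, "rz": 0}])

```text
clock: 12.07
tcp_pos: [0.6188, -0.1456, 0.0381]
orientation: [-0.069, 3.141, 0.0]
contact_force: [-0.1, 0.4, -4.4]
grip_width: 0.0281
gripper_force: 70.5
```

```bash
python3 -c "from h import *;st()"
```

```text
{'clock': 12.0667, 'tcp_pos': [0.6188, -0.1456, 0.0381], 'contact_force': [-0.1355, 0.4338, -4.3673], 'moment': [0.0086, 0.0692, -0.0166], 'grip_width': 0.0281, 'joints': [-0.0106, 0.6334, 0.1979, 1.7958, -0.1756, 0.7292, 1.8956]} [0.0002 0.    ] 92.5
```

Call:
send_rows(deltas=[{"dx": 1, "dy": 0, "dz": 0, "rx": 0, "ry": 0, "rz": 0}, {"dx": 2, "dy": 0.1, "dz": 0, "rx": 0, "ry": 0, "rz": 0}, {"dx": 3, "dy": 0.1, "dz": 0, "rx": 0, "ry": 0, "rz": 0}, {"dx": 3, "dy": 0.1, "dz": 0, "rx": 0, "ry": 0, "rz": 0}])

```text
clock: 12.4
tcp_pos: [0.6219, -0.1455, 0.0381]
orientation: [-0.069, 3.141, -0.0]
contact_force: [0.3, 0.0, -4.4]
grip_width: 0.0277
gripper_force: 70.5
```

Call:
send_rows(deltas=[{"dx": 1, "dy": 0, "dz": 0, "rx": 0, "ry": 0, "rz": 0}, {"dx": 2, "dy": 0.1, "dz": 0, "rx": 0, "ry": 0, "rz": 0}, {"dx": 2, "dy": 0.1, "dz": 0, "rx": 0, "ry": 0, "rz": 0}])

```text
clock: 12.65
tcp_pos: [0.6233, -0.1456, 0.038]
orientation: [0.068, -3.14, -0.0]
contact_force: [-1.0, -0.5, -4.1]
grip_width: 0.0281
gripper_force: 70.6
```

```bash
python3 -c "from h import *;st()"
```

```text
{'clock': 12.65, 'tcp_pos': [0.6233, -0.1456, 0.038], 'contact_force': [-1.0279, -0.524, -4.1159], 'moment': [-0.0551, 0.2886, 0.0294], 'grip_width': 0.0281, 'joints': [-0.0113, 0.6396, 0.1984, 1.784, -0.1759, 0.736, 1.8939]} [-0.0009  0.    ] 92.49
```

Call:
send_rows(deltas=[{"dx": 0, "dy": -0.5, "dz": -0.5, "rx": 0, "ry": 0, "rz": 0}, {"dx": 0, "dy": -1.2, "dz": -0.9, "rx": 0, "ry": 0, "rz": 0}, {"dx": 1, "dy": -1.6, "dz": -0.9, "rx": 0, "ry": -0.1, "rz": 0}, {"dx": 2, "dy": -1.5, "dz": -0.9, "rx": 0, "ry": -0.2, "rz": 0}, {"dx": 2, "dy": -1.5, "dz": -0.9, "rx": 0, "ry": -0.2, "rz": 0}])

```text
clock: 13.07
tcp_pos: [0.6238, -0.1462, 0.0368]
orientation: [0.069, -3.141, -0.002]
contact_force: [-5.7, 2.4, 0.6]
grip_width: 0.028
gripper_force: 71.1
```

```bash
python3 -c "from h import *;st()"
```

```text
{'clock': 13.0667, 'tcp_pos': [0.6238, -0.1462, 0.0368], 'contact_force': [-5.665, 2.3921, 0.5995], 'moment': [0.545, 1.3032, 0.0679], 'grip_width': 0.028, 'joints': [-0.0084, 0.6418, 0.1966, 1.783, -0.1775, 0.7346, 1.8969]} [-0.0003  0.0015] 92.51
```

Call:
send_rows(deltas=[{"dx": 1, "dy": 0, "dz": 0.1, "rx": 0, "ry": -0.1, "rz": 0}, {"dx": 2, "dy": 0.1, "dz": 0.2, "rx": 0, "ry": -0.15, "rz": 0}, {"dx": 3, "dy": 0.1, "dz": 0.3, "rx": 0, "ry": -0.2, "rz": 0}, {"dx": 3, "dy": 0.1, "dz": 0.3, "rx": 0, "ry": -0.2, "rz": 0}])

```text
clock: 13.4
tcp_pos: [0.6258, -0.1461, 0.0369]
orientation: [-0.069, 3.14, 0.003]
contact_force: [-8.2, 2.6, 1.3]
grip_width: 0.0282
gripper_force: 71.2
```

```bash
python3 -c "from h import *;st()"
```

```text
{'clock': 13.4, 'tcp_pos': [0.6258, -0.1461, 0.0369], 'contact_force': [-8.1537, 2.5624, 1.3355], 'moment': [0.5311, 1.7712, 0.1273], 'grip_width': 0.0282, 'joints': [-0.0083, 0.6435, 0.1963, 1.7792, -0.1782, 0.7351, 1.8967]} [0.0012 0.0017] 92.51
```

Call:
send_rows(deltas=[{"dx": 1, "dy": 0, "dz": 0.1, "rx": 0, "ry": 0, "rz": 0}, {"dx": 2, "dy": 0, "dz": 0.2, "rx": 0, "ry": 0, "rz": 0}, {"dx": 3, "dy": 0, "dz": 0.3, "rx": 0, "ry": 0, "rz": 0}, {"dx": 3, "dy": 0, "dz": 0.3, "rx": 0, "ry": 0, "rz": 0}])

```text
clock: 13.73
tcp_pos: [0.6276, -0.146, 0.037]
orientation: [0.068, -3.14, -0.003]
contact_force: [-11.8, 2.5, 4.1]
grip_width: 0.0279
gripper_force: 71.5
```

Call:
send_rows(deltas=[{"dx": 1, "dy": 0, "dz": 0.1, "rx": 0, "ry": -0.05, "rz": 0}, {"dx": 2, "dy": 0, "dz": 0.2, "rx": 0, "ry": -0.1, "rz": 0}, {"dx": 3, "dy": 0.1, "dz": 0.2, "rx": 0, "ry": -0.1, "rz": 0}, {"dx": 3, "dy": 0.1, "dz": 0.2, "rx": 0, "ry": -0.1, "rz": 0}])

```text
clock: 14.07
tcp_pos: [0.6295, -0.1459, 0.037]
orientation: [0.068, -3.139, -0.004]
contact_force: [-13.9, 4.0, 4.9]
grip_width: 0.0281
gripper_force: 71.7
```

```bash
python3 -c "from h import *;st()"
```

```text
{'clock': 14.0667, 'tcp_pos': [0.6295, -0.1459, 0.037], 'contact_force': [-13.8565, 3.9744, 4.9451], 'moment': [0.6715, 2.9853, 0.0862], 'grip_width': 0.0281, 'joints': [-0.0087, 0.6493, 0.1967, 1.7675, -0.1785, 0.744, 1.8951]} [-0.0015  0.0023] 92.49
```

Call:
send_rows(deltas=[{"dx": 1, "dy": 0, "dz": 0.1, "rx": 0, "ry": -0.05, "rz": 0}, {"dx": 2, "dy": 0, "dz": 0.2, "rx": 0, "ry": -0.1, "rz": 0}, {"dx": 2, "dy": 0, "dz": 0.2, "rx": 0, "ry": -0.1, "rz": 0}])

```text
clock: 14.32
tcp_pos: [0.6307, -0.1459, 0.037]
orientation: [0.068, -3.14, -0.004]
contact_force: [-16.2, 4.0, 6.0]
grip_width: 0.0283
gripper_force: 71.8
```

Call:
send_rows(deltas=[{"dx": 1, "dy": 0, "dz": 0.1, "rx": 0, "ry": -0.05, "rz": 0}, {"dx": 2, "dy": 0, "dz": 0.2, "rx": 0, "ry": -0.1, "rz": 0}, {"dx": 2, "dy": 0, "dz": 0.2, "rx": 0, "ry": -0.1, "rz": 0}])

```text
clock: 14.57
tcp_pos: [0.6314, -0.1459, 0.037]
orientation: [0.068, -3.139, -0.005]
contact_force: [-18.2, 3.7, 8.7]
grip_width: 0.028
gripper_force: 72.1
```

```bash
python3 -c "from h import *;st()"
```

```text
{'clock': 14.5667, 'tcp_pos': [0.6314, -0.1459, 0.037], 'contact_force': [-18.2454, 3.7429, 8.7368], 'moment': [0.8063, 4.0899, 0.1581], 'grip_width': 0.028, 'joints': [-0.0085, 0.6519, 0.1966, 1.7622, -0.1791, 0.7476, 1.8948]} [-0.0022  0.003 ] 92.47
```

Call:
send_rows(deltas=[{"dx": 1, "dy": 0, "dz": 0.2, "rx": 0, "ry": -0.05, "rz": 0}, {"dx": 2, "dy": 0, "dz": 0.4, "rx": 0, "ry": -0.1, "rz": 0}, {"dx": 2, "dy": 0, "dz": 0.4, "rx": 0, "ry": -0.1, "rz": 0}])

```text
clock: 14.82
tcp_pos: [0.6315, -0.1459, 0.0371]
orientation: [0.067, -3.137, -0.006]
contact_force: [-23.8, 4.5, 11.9]
grip_width: 0.0279
gripper_force: 72.5
```

Call:
send_rows(deltas=[{"dx": 1, "dy": 0, "dz": 0.2, "rx": 0, "ry": -0.05, "rz": 0}, {"dx": 2, "dy": 0, "dz": 0.4, "rx": 0, "ry": -0.1, "rz": 0}, {"dx": 2, "dy": 0, "dz": 0.4, "rx": 0, "ry": -0.1, "rz": 0}])

```text
clock: 15.07
tcp_pos: [0.6315, -0.1459, 0.0371]
orientation: [0.067, -3.135, -0.007]
contact_force: [-28.7, 4.5, 16.2]
grip_width: 0.0283
gripper_force: 72.9
```

```bash
python3 -c "from h import *;st()"
```

```text
{'clock': 15.0667, 'tcp_pos': [0.6315, -0.1459, 0.0371], 'contact_force': [-28.7225, 4.5297, 16.1791], 'moment': [0.8537, 6.0411, 0.2403], 'grip_width': 0.0283, 'joints': [-0.0083, 0.6537, 0.1969, 1.7582, -0.1792, 0.7539, 1.8945]} [-0.0062  0.004 ] 92.45
```

It came up solid: x holds at 0.6315 while the push rises from 18 to 29 N, about 8.3 mm after first touch. Now I'll take out the small nose-down tilt (0.006 rad) so the plate lies flat.

Call:
send_rows(deltas=[{"dx": 0, "dy": 0, "dz": 0, "rx": -0.1, "ry": -0.3, "rz": 0}, {"dx": 0, "dy": 0, "dz": 0, "rx": -0.2, "ry": -0.6, "rz": 0}, {"dx": 0, "dy": 0, "dz": 0, "rx": -0.3, "ry": -0.9, "rz": 0}, {"dx": 0, "dy": 0, "dz": 0, "rx": -0.3, "ry": -0.9, "rz": 0}])

```text
clock: 15.4
tcp_pos: [0.6316, -0.1459, 0.0368]
orientation: [-0.067, 3.131, -0.002]
contact_force: [-26.6, 4.3, 12.3]
grip_width: 0.028
gripper_force: 72.5
```

```bash
python3 -c "from h import *;st()"
```

```text
{'clock': 15.4, 'tcp_pos': [0.6316, -0.1459, 0.0368], 'contact_force': [-26.6413, 4.2991, 12.2621], 'moment': [1.0981, 5.7582, 0.1433], 'grip_width': 0.028, 'joints': [-0.0111, 0.6469, 0.1973, 1.7732, -0.1786, 0.7285, 1.8932]} [ 0.0102 -0.0014] 92.44
```

Call:
send_rows(deltas=[{"dx": 0, "dy": 0, "dz": -0.2, "rx": 0, "ry": 0.2, "rz": 0}, {"dx": 0, "dy": 0, "dz": -0.4, "rx": 0, "ry": 0.5, "rz": 0}, {"dx": 0, "dy": -0.3, "dz": -0.4, "rx": 0, "ry": 0.5, "rz": 0}, {"dx": 0, "dy": -0.3, "dz": -0.4, "rx": 0, "ry": 0.5, "rz": 0}])

```text
clock: 15.73
tcp_pos: [0.6314, -0.1459, 0.0368]
orientation: [-0.067, 3.14, -0.001]
contact_force: [-28.8, 4.8, 16.2]
grip_width: 0.028
gripper_force: 73.0
```

Run:
```python
from h import *
st(); t=grab('top'); s=grab('side'); st()
a=cv2.resize(t['frame'][115:215,280:370],(396,440),interpolation=cv2.INTER_CUBIC)
b=cv2.resize(s['frame'][155:210,220:270],(400,440),interpolation=cv2.INTER_CUBIC)
cv2.imwrite('pics/end.png',np.hstack([a,b]))
```

```text
{'clock': 15.7333, 'tcp_pos': [0.6314, -0.1459, 0.0368], 'contact_force': [-28.7728, 4.8009, 16.1545], 'moment': [1.2984, 6.227, 0.181], 'grip_width': 0.028, 'joints': [-0.012, 0.6509, 0.1989, 1.7654, -0.1772, 0.742, 1.8916]} [ 0.0005 -0.0007] 92.45
{'clock': 15.8333, 'tcp_pos': [0.6314, -0.1459, 0.0368], 'contact_force': [-27.725, 4.9736, 15.5143], 'moment': [1.3242, 6.2209, 0.2079], 'grip_width': 0.0282, 'joints': [-0.012, 0.6509, 0.1989, 1.7655, -0.1771, 0.7419, 1.8916]} [ 0.0006 -0.0007] 92.45
```

View pics/end.png

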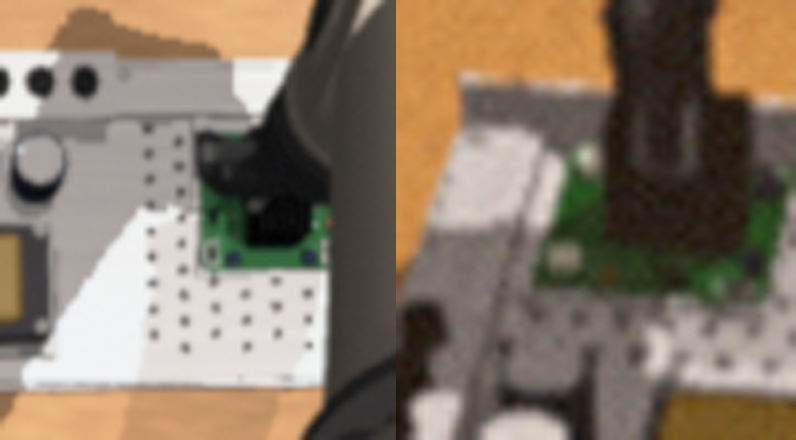

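The tongue is under the lip in both views: the board's front edge is at crop y≈132 in the top view, just outside the lip. The tool is level, x is held at the solid stop, and y is on the wall line. Handing in.

```bash
python3 -c "from bench import r; print(r.hand_in())"
```

```text
the job is handed in; nothing more can be done
None
```

I handed the job in with the module still held pressed home: flat on the floor, square and touching the right wall, its tongue under the lip and solid against the strip at about 28 N, after about 16 s of the 61 s allowed.

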